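Turn the soaking drum's wheel until its valve stem points up

TASK

Before the soaking drum can be opened, its valve stem has to point straight up. Push the wheel round by its spokes with the fingertips, one spoke after another, steadily and lightly, until the stem stands straight up at the top, then move clear. Do not grip or spin the wheel, do not touch the stem, and leave everything else on the bench where it is.

Things in the scene. Friction and masses are not known exactly. Their poses are not given: they have to be found in the camera images.
- stand: Grey fixed stand of the soaking drum; carries the wheel. Origin on the table directly under the centre of the wheel; z up; x is the axle direction, from the wheel back to the drum and post; the wheel stands upright in the plane of y and z. Base plate 210 x 150 mm, 16 mm high, from the origin to 210 mm along x; post 30 x 60 mm, 222 mm high, 155 mm along x.
- hub (a point): Centre of the wheel, on the axle, 190 mm above the table, in the middle plane of rim and spokes. Steel rim: ring of 80 mm mean radius, bar 14 mm thick. The white drum, 55 mm radius (grey bands 58 mm), lies 30 to 115 mm behind this plane and turns with the wheel.
- spoke_end (a point): Outer end of one spoke, the one at 36 degrees from the stem. Five alike straight round spokes, 72 degrees apart, run from the hub through the rim and end 130 mm from the hub; outside the rim (87 to 130 mm from the hub) they are free to be pushed, with black grips 14 mm thick. From the stem, the spokes lie at 36, 108, 180, 252 and 324 degrees.
- wheel (a joint): Angle of the wheel: 0 when the stem points straight up, growing clockwise seen from the front, looking towards the drum (right-hand rule about the stand's x): at +1.57 the stem points along the stand's -y. Turns endlessly either way, no stop or spring; bearing friction of 0.3 N m keeps it where it is left. Starts between 1.75 and 4.53 (stem in the lower half).
- stem: The valve stem: thin steel tube 8 mm in diameter with a collar and a brass cap 13 mm in diameter, on the wheel midway between two spokes; thinner and shorter than the spokes, it ends 107 mm from the hub, 20 mm outside the rim. Origin at the hub's centre, its z points outward along the stem; it turns with the wheel. Not to be touched.
- stem_tip (a point): Outer end of the stem's brass cap, 107 mm from the hub.
- pot: Bystander: small jar with white lid, 44 mm diameter, 55 mm high, near the front of the wheel. Origin under its centre.
- amber: Bystander: amber bottle, 40 mm diameter, 85 mm high, beside the stand. Origin under its centre.
- slides: Bystander: pile of glass slides 76 x 28 mm, 13 mm high, before the wheel. Origin under its centre.
- beaker: Bystander: glass beaker, 64 mm diameter, 80 mm high, left. Origin under its centre.
- slidebox: Bystander: black box 100 x 75 mm, 35 mm high, right. Origin under its centre.
- spatula: Bystander: wooden-handled spatula 170 mm long lying at the left.
- weight: Bystander: steel block 50 x 50 mm, 30 mm high, right. Origin under its centre.

How it is judged (in metres and radians):
At the end, for the whole second after the job is handed in: The stem points straight up within 0.1 rad (6 degrees), the wheel is at rest, and every bystander is within 30 mm of where it was (angle between stem's own z axis and vertical below 0.1 rad and velocity of joint wheel between -0.05 and 0.05 rad/s and distance of each of pot, amber, slides, beaker, slidebox, spatula, weight from where it was at the start of the episode below 0.03 m); the robot touches nothing.
It fails at once if the valve stem is touched (contact force between stem and anything else above 0.5 N).
It fails at once if the wheel is spun faster than 4 rad/s (velocity of joint wheel above 4 rad/s or velocity of joint wheel below -4 rad/s).
It fails at once if the wheel or stand is gripped or shoved with more than 30 N (contact force between the fingers and stand above 30 N).
It fails at once if a bystander is lifted, carried or pushed more than 30 mm (distance of any of pot, amber, slides, beaker, slidebox, spatula, weight from where it was at the start of the episode above 0.03 m).
It also fails if it takes over 54 s, if anything falls off the work surface, if the arm or the gripper's body presses on something with over 40 N, if the wrist force passes 120 N, or if a joint passes its speed limit or range.

ROBOT

A 6-joint arm with a two-finger parallel gripper is mounted at the origin on the work surface. World frame = base frame: x ahead of the robot, y to its left, z up, the work surface at z = 0. Lengths are in m, angles in degrees, forces in N, time in s.
With the tool pointing down it reaches from about 0.35 to 0.85 m from the base axis. Payload 8.1 kg.
Tool frame: the origin (TCP) lies where the fingers leave the gripper's body, on its centre line; the fingertips stand 73 mm ahead of it and the grasp point (between the pads) lies 54 mm ahead of it; z points along the fingers, y is the direction in which the jaws open and shut (so a half turn about z gives the same grasp; the last joint's range is limited). The gripper opens to 85 mm and grips with 20 to 120 N. Pads are 22 mm wide; open, the fingers measure 114 mm over their backs; the gripper's body (76 mm by 85 mm) begins 54 mm behind the grasp point. The pads swing forward as they close: fully open they stand 13 mm farther back than shut.
Start: joints at [-78.117, 7.471, 85.268, -0, 87.261, -4.893], TCP at [0.173, -0.574, 0.304] pointing down, gripper open.
Joint ranges: [-169.43, 169.43], [-51.17, 129.36], [1.28, 143.12], [-76.62, 256.62], [0, 156.53], [-152.29, 152.29]. Speed limits (degrees/s): [136.94, 136.94, 159.86, 180, 180, 180].

INTERFACE

Orientations are given as [roll, pitch, yaw] about the fixed x, y, z axes, in that order (R = Rz(yaw) Ry(pitch) Rx(roll)).
In Python, from cell import robot gives the robot as it stands.
- The arm moves only by the tool carry_out, never from a script. Its argument "series" is text: rows parted by semicolons, each of 5 numbers parted by spaces: the gripper command: -1 is fully open, 1 is shut, values between are in proportion, then the shift along the tool's x, y, z in m, then the turn about the tool's z in rad. A call has 1 to 20 rows; each row is the pose to reach, as a shift and turn from the pose commanded when the call began, along the tool's axes at that moment; what a row does not reach only later rows make up. A row lasts 1/12 s, in which the tool goes at most 41.7 mm and 7.16 degrees, less where a joint would pass 70% of its speed; a pose out of reach is approached as far as the arm can. A call with a gripper value outside its range is refused whole. The fingers move at their own pace and stop on an object; the grip force is fixed at half the most. Time passes only in rows, so rows that repeat a pose let the fingers close. It gives the time, the measured TCP pose, the force and the opening at its end, in the units of the state.
- robot.observe(): the state, without advancing time (a new reading comes with each control period).
- robot.capture(name): name is "scene" or "top" or "wrist"; returns the picture (420x560x3 uint8, red, green, blue); there is no depth.
- robot.camera_params(name): a dict with "fx", "fy", "cx", "cy" (pixels), "rvec" (rotation vector, rad) and "tvec" (3), from world to camera coordinates, as OpenCV has them; the wrist camera has in their place "mount" (4x4, takes a point from camera to tool coordinates, whose origin is the TCP and whose axes are the flange's). Camera axes: x right, y down, z forward; pixel columns grow to the right and rows downward; lengths in m; the calibration is good to about 2 mm. A picture is of the moment at which its call begins: read the wrist's pose just before it. camera_params takes no time and is no camera call.
- robot.job_done(): hands the job in, once; it reports no verdict.
The state is a dict: "t": time; "joint_pos": joint angles; "joint_velocities": joint speeds; "tau": joint torques, N m; "position": TCP position; "orientation": TCP orientation; "contact_force": force on the tool from outside, world axes, zero at the start; "wrist_torque": the same for the moment, N m; "gripper_width": finger opening in m.
Only numpy, scipy, OpenCV 4.12 (cv2) and the standard library are available. Lean on these libraries where they do the work, as an engineer would, in place of code of your own. Each camera call takes 0.05 s, during which the arm holds its last target.

## Working session

There is one attempt and no reset: what is moved stays moved. The work goes in short steps, Python scripts to look and compute and a tool call to move; the robot and the scene stay as the last step left them, time stands still between calls to the robot, and variables do not carry over. Pictures are saved under pics/ and viewed, and the job is handed in when it is done.

Besides the shell and the picture viewer there is one more tool, called after "Call:" as name(argument=value, ...) on one line, values as JSON. carry_out: Moves the arm, as the interface text tells. Its arguments: {"type":"object","properties":{"series":{"type":"string"}},"required":["series"]}

```bash
ls; mkdir -p pics
python3 - <<'E'
from cell import robot
import cv2
s=robot.observe();print(s)
for n in("scene","top","wrist"):
    cv2.imwrite(f"pics/{n}0.png",robot.capture(n)[:,:,::-1]);print(n,robot.camera_params(n))
E
```

```text
pics
{'t': 0.0, 'joint_pos': array([-7.81175841e+01,  7.51657215e+00,  8.53296788e+01,  6.96277352e-04,
        8.72620711e+01, -4.89217976e+00]), 'joint_velocities': array([-0.01299814, -0.03673611, -0.0232911 ,  0.09780625,  0.03460878,
       -0.01169833]), 'tau': array([ 3.45210265e-04, -5.69400716e+01, -5.00546765e+01, -9.95123310e-05,
        1.46781147e-02, -3.45287063e-06]), 'position': array([ 0.1731111 , -0.57404541,  0.30282522]), 'orientation': array([-1.79892132e+02, -9.93068335e-03,  1.67745524e+01]), 'contact_force': array([-0.16104325, -0.36520186,  0.25549453]), 'wrist_torque': array([ 0.02172905, -0.04434891, -0.01575276]), 'gripper_width': 0.08556877994449935}
scene {'fx': 440.33531539269376, 'fy': 440.33531539269376, 'cx': 280.23119077082805, 'cy': 203.77468991457206, 'rvec': array([ 2.11500162,  1.12283659, -0.44696577]), 'tvec': array([-0.27792178, -0.15825502,  1.54072367])}
top {'fx': 469.4629597740755, 'fy': 469.4629597740755, 'cx': 274.9657924457261, 'cy': 212.60737020198914, 'rvec': array([ 2.18116064, -2.16357381,  0.13252512]), 'tvec': array([-0.01920591,  0.52722713,  1.34823482])}
wrist {'fx': 305.55368947909903, 'fy': 305.55368947909903, 'cx': 279.62718441846533, 'cy': 208.9010024640652, 'mount': array([[-2.83599839e-04, -9.50326936e-01, -3.11253329e-01,
         8.12493837e-02],
       [ 9.99999596e-01, -5.34967467e-04,  7.22222863e-04,
        -2.94434960e-04],
       [-8.52858245e-04, -3.11252998e-01,  9.50326704e-01,
        -7.09029466e-02],
       [ 0.00000000e+00,  0.00000000e+00,  0.00000000e+00,
         1.00000000e+00]])}
```

View pics/scene0.png

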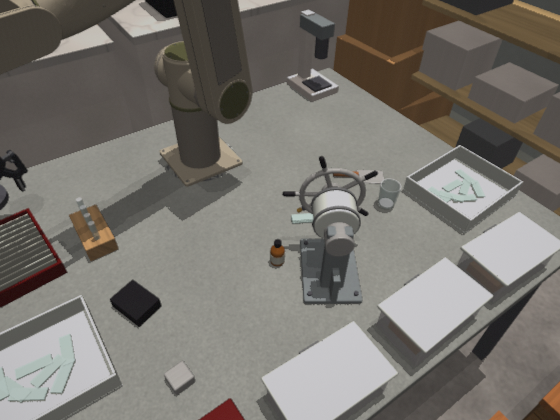

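View pics/top0.png

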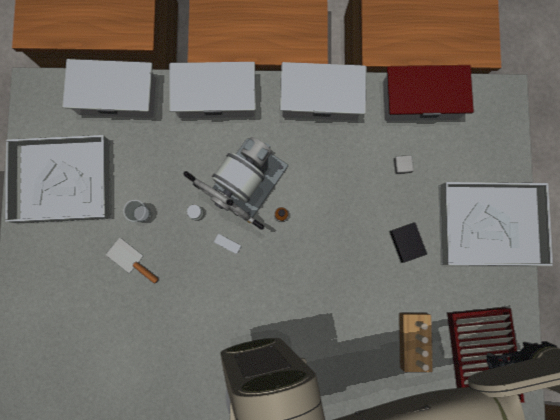

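View pics/wrist0.png

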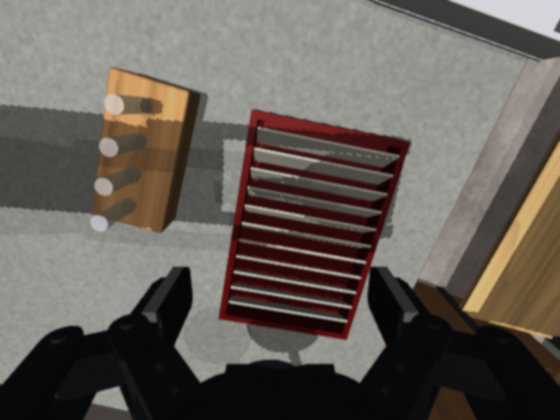

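The scene camera looks from behind the drum, with the wheel at about (332,190). In the top view the wheel is an edge-on line from (188,177) to (262,226), with the drum up and to the right. I'll enlarge both.

Run:
```python
import cv2,numpy as np
a=cv2.imread("pics/scene0.png")[145:310,260:410];b=cv2.imread("pics/top0.png")[125:260,170:310]
cv2.imwrite("pics/s0z.png",cv2.resize(a,None,fx=3.6,fy=3.6,interpolation=cv2.INTER_CUBIC))
cv2.imwrite("pics/t0z.png",cv2.resize(b,None,fx=4,fy=4,interpolation=cv2.INTER_CUBIC))
```

```text
(no output)
```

View pics/s0z.png

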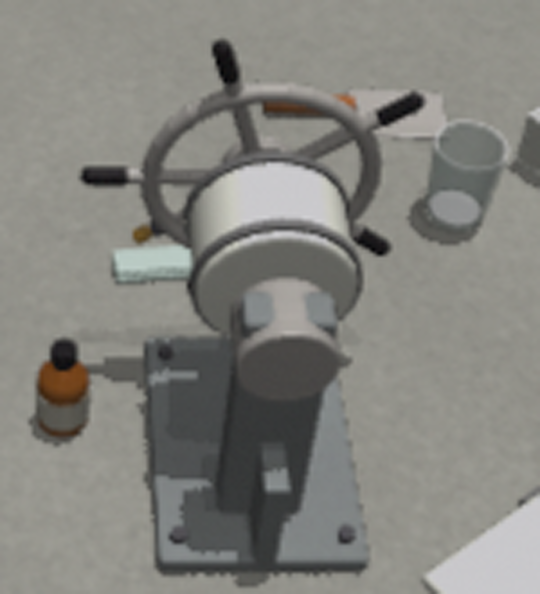

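View pics/t0z.png

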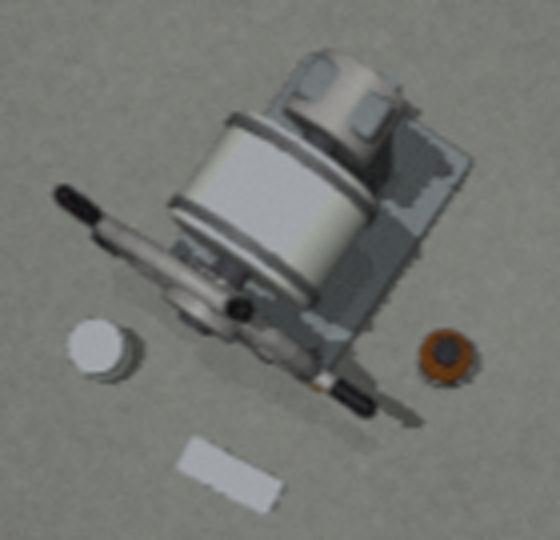

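```bash
cat > h.py <<'E'
import cv2,numpy as np
from scipy.optimize import least_squares
from cell import robot
from scipy.spatial.transform import Rotation as Rn
def proj(n,P,obs=None):
    c=robot.camera_params(n);K=np.array([[c['fx'],0,c['cx']],[0,c['fy'],c['cy']],[0,0,1]])
    if 'mount' in c:
        T=np.eye(4);T[:3,:3]=Rn.from_euler('xyz',obs['orientation'],degrees=True).as_matrix();T[:3,3]=obs['position']
        M=np.linalg.inv(T@c['mount']);rv=Rn.from_matrix(M[:3,:3]).as_rotvec();tv=M[:3,3]
    else: rv,tv=c['rvec'],c['tvec']
    return cv2.projectPoints(np.array(P,float).reshape(-1,3),rv,tv,K,None)[0][:,0]
def wp(st,ang,r,ax=0):  # st=x,y,yaw ; ang clockwise from up seen from front ; world point
    x,y,w=st
    X=np.array([np.cos(w),np.sin(w),0]);Y=np.array([-np.sin(w),np.cos(w),0]);Z=np.array([0,0,1.])
    return np.array([x,y,.19])+r*(-np.sin(ang)*Y+np.cos(ang)*Z)+ax*X
E
python3 - <<'E'
from h import *
D=np.pi/180
# (cam, offset from stem deg, r, px)
ob=[("scene",252,.13,(321.1,157.2)),("scene",180,.13,(376.7,172.2)),("scene",324,.13,(283.9,193.9)),("scene",108,.13,(366.9,213.3)),
("scene",0,.107,(298,210.5)),("top",180,.13,(185,172.5)),("top",252,.13,(230,201.3)),("top",324,.13,(263,227)),("top",0,.107,(249.5,222))]
def res(p):
    return np.concatenate([proj(n,wp(p[:3],p[3]+o*D,r))[0]-np.array(u) for n,o,r,u in ob])
best=min((least_squares(res,[.6,.1,y0,t0]) for y0 in(-.5,.5,0) for t0 in(1.9,2.2,2.6,-2)),key=lambda r:r.cost)
print(best.x,best.x[2:]/D,best.cost);print(best.fun.reshape(-1,2).round(1))
# bystanders on table
def ray(n,u,z):
    c=robot.camera_params(n);K=np.array([[c['fx'],0,c['cx']],[0,c['fy'],c['cy']],[0,0,1]])
    R=cv2.Rodrigues(c['rvec'])[0];o=-R.T@c['tvec'];d=R.T@np.linalg.inv(K)@np.array([*u,1]);return o+d*(z-o[2])/d[2]
for nm,u,z in(("pot",(194.5,212.5),.055),("amber",(282,214),.085),("slides",(228,243.5),.013),("beaker",(137,211),.04)):print(nm,ray("top",u,z).round(3))
E
```

```text
Traceback (most recent call last):
  File "h.py", line 6, in proj
    c=robot.camera_params(n);K=np.array([[c['fx'],0,c['cx']],[0,c['fy'],c['cy']],[0,0,1]])
ValueError: time passes only in moves, steps and waits
```

```bash
python3 - <<'E'
s=open('h.py').read()
s=s.replace("def proj","_C={n:robot.camera_params(n) for n in('scene','top','wrist')}\ndef cp(n): return _C[n]\ndef proj",1).replace("c=robot.camera_params(n)","c=cp(n)")
s+='''
D=np.pi/180
def fit(ob,free=True,st=None,t0s=(0,1,2,3,4,5)):
    # ob: (cam, offset from stem deg, r, px)
    def res(p):
        s,t=(p[:3],p[3]) if st is None else (st,p[0])
        return np.concatenate([proj(n,wp(s,t+o*D,r))[0]-np.array(u) for n,o,r,u in ob])
    x0=[[.6,.1,y,t] for y in(-.5,.5) for t in t0s] if st is None else [[t] for t in t0s]
    return min((least_squares(res,x) for x in x0),key=lambda r:r.cost)
def ray(n,u,z):
    c=cp(n);K=np.array([[c['fx'],0,c['cx']],[0,c['fy'],c['cy']],[0,0,1]])
    R=cv2.Rodrigues(c['rvec'])[0];o=-R.T@c['tvec'];d=R.T@np.linalg.inv(K)@np.array([*u,1]);return o+d*(z-o[2])/d[2]
'''
open('h.py','w').write(s)
E
python3 - <<'E'
from h import *
ob=[("scene",252,.13,(321.1,157.2)),("scene",180,.13,(376.7,172.2)),("scene",324,.13,(283.9,193.9)),("scene",108,.13,(366.9,213.3)),
("scene",0,.107,(298,210.5)),("top",180,.13,(185,172.5)),("top",252,.13,(230,201.3)),("top",324,.13,(263,227)),("top",0,.107,(249.5,222))]
best=fit(ob)
print(best.x,best.x[2:]/D,best.cost);print(best.fun.reshape(-1,2).round(1))
for nm,u,z in(("pot",(194.5,212.5),.055),("amber",(282,214),.085),("slides",(228,243.5),.013),("beaker",(137,211),.04)):print(nm,ray("top",u,z).round(3))
st=best.x[:3];t=best.x[3]
for k in(36,108,180,252,324,0):print(k,((t/D+k)%360).round(1),wp(st,t+k*D,.13).round(3))
E
```

```text
[ 0.54109776  0.125487   -0.58264329  2.19435532] [-33.38300127 125.72729876] 7.668523318762641
[[ 0.  -0.6]
 [ 1.  -0.3]
 [-1.5  0.1]
 [ 0.8  1.3]
 [-0.2  0.5]
 [-2.1 -0.4]
 [ 0.5  1.1]
 [ 0.3  1. ]
 [ 0.9 -1.1]]
pot [0.523 0.216 0.055]
amber [ 0.517 -0.034  0.085]
slides [0.436 0.122 0.013]
beaker [0.527 0.385 0.04 ]
36 161.7 [0.519 0.091 0.067]
108 233.7 [0.599 0.213 0.113]
180 305.7 [0.599 0.214 0.266]
252 17.7 [0.519 0.092 0.314]
324 89.7 [0.47  0.017 0.191]
0 125.7 [0.483 0.037 0.114]
```

Call:
carry_out(series="1 0 0 -0.03 -0.1; 1 0 0 -0.06 -0.2; 1 0 0 -0.09 -0.3; 1 0 0 -0.12 -0.4; 1 0.02 -0.02 -0.13 -0.5; 1 0.04 -0.04 -0.13 -0.6; 1 0.06 -0.06 -0.13 -0.69; 1 0.085 -0.085 -0.13 -0.69; 1 0.11 -0.11 -0.13 -0.69; 1 0.135 -0.135 -0.13 -0.69; 1 0.16 -0.16 -0.13 -0.69; 1 0.185 -0.185 -0.13 -0.69; 1 0.21 -0.21 -0.13 -0.69; 1 0.235 -0.235 -0.13 -0.69; 1 0.26 -0.26 -0.13 -0.69; 1 0.28 -0.28 -0.13 -0.69; 1 0.3 -0.3 -0.13 -0.69; 1 0.31 -0.31 -0.13 -0.69; 1 0.31 -0.31 -0.13 -0.69")

```text
t: 1.73
position: [0.3815, -0.1858, 0.4338]
orientation: [-180.0, -0.1, 56.5]
contact_force: [-0.8, 0.3, -0.2]
gripper_width: -0.0001
```

Call:
carry_out(series="1 0.02 -0.003 0 0; 1 0.045 -0.006 0 0; 1 0.07 -0.01 0 0; 1 0.095 -0.014 0 0; 1 0.12 -0.018 0 0; 1 0.145 -0.022 0 0; 1 0.17 -0.026 0 0; 1 0.195 -0.03 0 0; 1 0.22 -0.034 0 0; 1 0.24 -0.037 0 0; 1 0.25 -0.038 0 0; 1 0.258 -0.038 0 0; 1 0.258 -0.038 0 0; 1 0.258 -0.038 0 0")

```text
t: 2.9
position: [0.492, 0.0468, 0.4337]
orientation: [-180.0, 0.0, 56.3]
contact_force: [-0.2, -0.5, -0.6]
gripper_width: 0.0001
```

Run:
```python
from h import *
o=robot.observe();print(o['position'],o['orientation'],o['contact_force'])
for n in("scene","top","wrist"):
    a=robot.capture(n)[:,:,::-1]
    if n=="scene":a=cv2.resize(a[80:280,230:430],None,fx=3,fy=3,interpolation=cv2.INTER_CUBIC)
    cv2.imwrite(f"pics/{n}1.png",a)
R=Rn.from_euler('xyz',o['orientation'],degrees=True).as_matrix()
print((proj("scene",o['position']+R@[0,0,.073])-[230,80])*3)
st=[ 0.54109776 , 0.125487 ,  -0.58264329];
print(proj("wrist",[wp(st,2.19435532+k*D,.13) for k in(252,324,180)]+[wp(st,2.19435532,.107)],o).round())
```

```text
[0.49201584 0.04679455 0.43372164] [-1.79989854e+02  4.04567762e-02  5.62962316e+01] [-0.18700025 -0.47827502 -0.61525803]
[[210.07194642 183.89780309]]
[[274. 156.]
 [277. 222.]
 [273. -90.]
 [277. 172.]]
```

View pics/scene1.png

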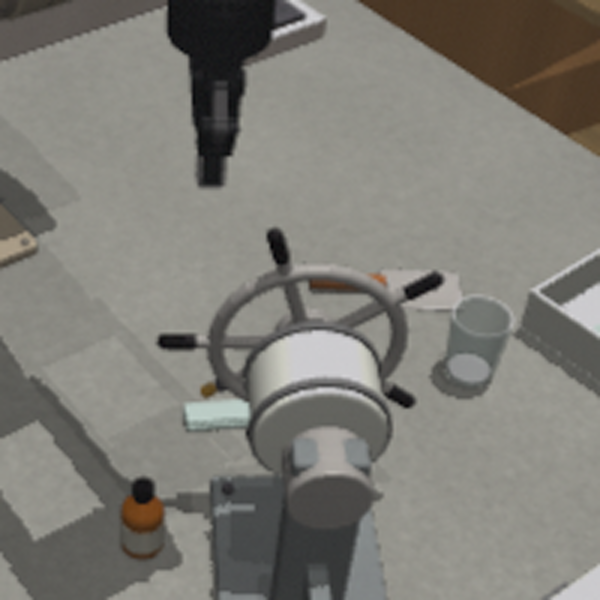

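View pics/wrist1.png

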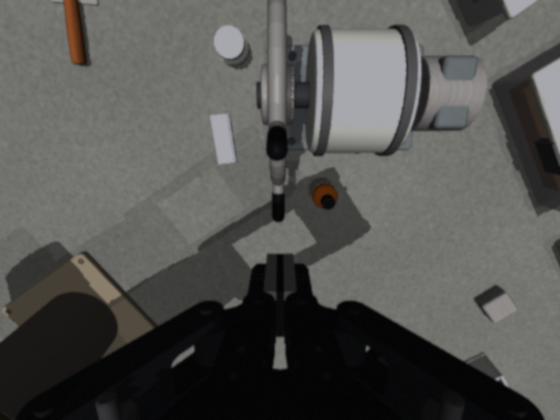

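```bash
cat > plan.py <<'E'
import numpy as np,sys
D=np.pi/180
def tip(a,r=104,hw=11,rad=7):
    # returns stand y, tip z (mm) of finger pushing spoke at cw angle a (deg), pushing ccw
    s,c=np.sin(a*D),np.cos(a*D)
    if a>=0:
        z=190+r; right=max(130*s+rad, (r*np.tan(a*D)+rad/c))+hw
    else:
        # lower-left corner on spoke surface at radius r
        right=r*s+rad*c+hw; z=190+r*c-rad*s
    return -right,z
if __name__=="__main__":
    y0,z0=float(sys.argv[1]),float(sys.argv[2])
    for a in np.arange(float(sys.argv[3]),float(sys.argv[4])-1,-float(sys.argv[5])):
        y,z=tip(a);print(a,round(y,1),round(z,1),' dx %.3f dz %.3f'%((y-y0)/1e3,(z0-z-73)/1e3))
E
python3 plan.py -92.7 433.7 18 -50 4
```

```text
18.0 -58.2 294  dx 0.035 dz 0.067
14.0 -49.4 294  dx 0.043 dz 0.067
10.0 -40.6 294  dx 0.052 dz 0.067
6.0 -31.6 294  dx 0.061 dz 0.067
2.0 -22.5 294  dx 0.070 dz 0.067
-2.0 -14.4 294.2  dx 0.078 dz 0.067
-6.0 -7.1 294.2  dx 0.086 dz 0.067
-10.0 0.2 293.6  dx 0.093 dz 0.067
-14.0 7.4 292.6  dx 0.100 dz 0.068
-18.0 14.5 291.1  dx 0.107 dz 0.070
-22.0 21.5 289.0  dx 0.114 dz 0.072
-26.0 28.3 286.5  dx 0.121 dz 0.074
-30.0 34.9 283.6  dx 0.128 dz 0.077
-34.0 41.4 280.1  dx 0.134 dz 0.081
-38.0 47.5 276.3  dx 0.140 dz 0.084
-42.0 53.4 272.0  dx 0.146 dz 0.089
-46.0 58.9 267.3  dx 0.152 dz 0.093
-50.0 64.2 262.2  dx 0.157 dz 0.098
```

Call:
carry_out(series="1 0.008 -0.002 0.02 0; 1 0.016 -0.002 0.045 0; 1 0.02 -0.002 0.062 0; 1 0.022 -0.002 0.067 0; 1 0.026 -0.002 0.067 0; 1 0.03 -0.002 0.067 0; 1 0.034 -0.002 0.067 0; 1 0.038 -0.002 0.067 0; 1 0.042 -0.002 0.067 0; 1 0.046 -0.002 0.067 0; 1 0.05 -0.002 0.067 0; 1 0.054 -0.002 0.067 0; 1 0.058 -0.002 0.067 0; 1 0.062 -0.002 0.067 0; 1 0.066 -0.002 0.067 0; 1 0.07 -0.002 0.067 0; 1 0.074 -0.002 0.067 0; 1 0.078 -0.002 0.067 0; 1 0.082 -0.002 0.067 0")

```text
t: 4.63
position: [0.536, 0.1173, 0.3668]
orientation: [-180.0, 0.0, 56.3]
contact_force: [-1.8, -1.9, 1.4]
gripper_width: 0.0003
```

Run:
```python
from h import *
o=robot.observe();print(o['position'],o['orientation'],o['contact_force'])
a=robot.capture("scene")[:,:,::-1]
cv2.imwrite("pics/scene2.png",cv2.resize(a[130:250,260:400],None,fx=5,fy=5,interpolation=cv2.INTER_CUBIC))
```

```text
[0.53600884 0.11728648 0.36684025] [-1.79989211e+02  4.36272997e-03  5.63136253e+01] [-1.84107408 -1.9413947   1.44308438]
```

View pics/scene2.png

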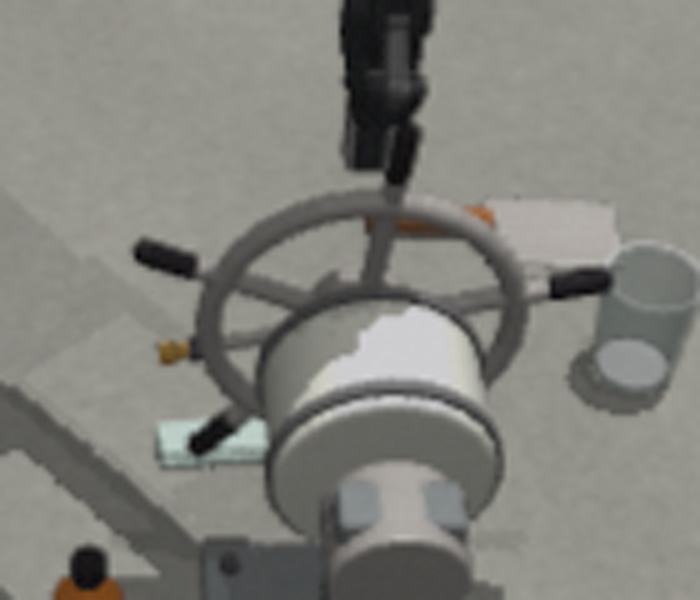

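Call:
carry_out(series="1 0.004 0 0 0; 1 0.008 0 0 0; 1 0.012 0 0 0; 1 0.016 0 0.001 0; 1 0.02 0 0.002 0; 1 0.024 0 0.003 0; 1 0.028 0 0.004 0; 1 0.032 0 0.005 0; 1 0.036 0 0.006 0; 1 0.04 0 0.007 0; 1 0.044 0 0.009 0; 1 0.048 0 0.011 0; 1 0.052 0 0.014 0; 1 0.056 0 0.016 0; 1 0.06 0 0.019 0; 1 0.064 0 0.022 0; 1 0.067 0 0.024 0; 1 0.07 0 0.026 0; 1 0.073 0 0.029 0; 1 0.075 0 0.031 0")

```text
t: 6.35
position: [0.5777, 0.1797, 0.3355]
orientation: [-180.0, -0.0, 56.3]
contact_force: [-2.0, -0.1, 1.8]
gripper_width: -0.0
```

Run:
```python
from h import *
o=robot.observe();print(o['position'],o['orientation'],o['contact_force'])
a=robot.capture("scene")[:,:,::-1]
cv2.imwrite("pics/scene3.png",cv2.resize(a[130:250,260:400],None,fx=5,fy=5,interpolation=cv2.INTER_CUBIC))
```

```text
[0.57765144 0.17967172 0.33553763] [-1.79996416e+02 -1.17575390e-02  5.63161100e+01] [-1.95271736 -0.10978745  1.77263376]
```

View pics/scene3.png

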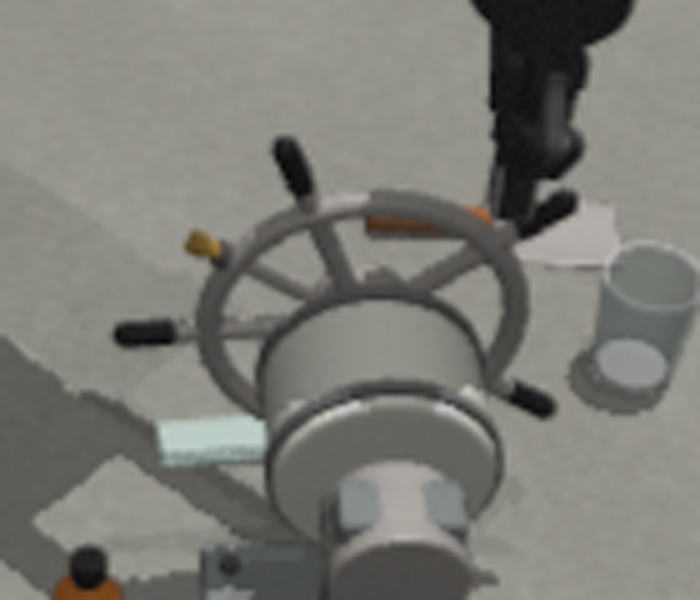

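Run:
```python
from h import *
st=[ 0.54109776 , 0.125487 ,  -0.58264329]
z=lambda u:(u[0]/5+260,u[1]/5+130)
ob=[("scene",324,.13,z((282,142))),("scene",252,.13,z((574,200))),("scene",36,.13,z((116,334))),("scene",180,.13,z((553,410))),("scene",0,.107,z((188,243)))]
b=fit(ob,st=st,t0s=(.5,1,1.5));print(b.x/D,b.fun.reshape(-1,2).round(1))
p=robot.observe()['position'];d=p-[*st[:2],0];w=st[2];print("stand x,y",d[0]*np.cos(w)+d[1]*np.sin(w),-d[0]*np.sin(w)+d[1]*np.cos(w))
```

```text
[58.97019214] [[-0.1 -0.4]
 [ 0.6 -1. ]
 [-0.7  0.5]
 [ 0.1  0.1]
 [ 0.5 -0.5]]
stand x,y 0.0006473434305359731 0.06553861425746052
```

Call:
carry_out(series="1 0 0 -0.02 0; 1 -0.002 0 -0.05 0; 1 -0.01 0 -0.08 0; 1 -0.03 0 -0.1 0; 1 -0.055 0 -0.1 0; 1 -0.08 0 -0.1 0; 1 -0.105 0 -0.1 0; 1 -0.13 0 -0.1 0; 1 -0.143 0 -0.1 0; 1 -0.146 0 -0.1 0; 1 -0.146 0 -0.1 0; 1 -0.146 0 -0.08 0; 1 -0.146 0 -0.055 0; 1 -0.146 0 -0.037 0; 1 -0.146 0 -0.032 0; 1 -0.146 0 -0.032 0; 1 -0.146 0 -0.032 0")

```text
t: 7.82
position: [0.4969, 0.0584, 0.3684]
orientation: [180.0, -0.0, 56.4]
contact_force: [-0.2, -0.4, 1.4]
gripper_width: -0.0001
```

Run:
```python
from h import *
o=robot.observe();print(o['position'],o['orientation'],o['contact_force'])
a=robot.capture("scene")[:,:,::-1]
cv2.imwrite("pics/scene4.png",cv2.resize(a[130:250,260:400],None,fx=5,fy=5,interpolation=cv2.INTER_CUBIC))
st=[ 0.54109776 , 0.125487 ,  -0.58264329]
p=o['position'];d=p-[*st[:2],0];w=st[2];x,y=d[0]*np.cos(w)+d[1]*np.sin(w),-d[0]*np.sin(w)+d[1]*np.cos(w);print("stand x,y",x,y)
from plan import tip
for a in range(24,-41,-4):
    Y,Z=tip(a);print(a,'dx %.3f dz %.3f'%(Y/1e3-y,p[2]-.073-Z/1e3))
```

```text
[0.49687395 0.05841571 0.36844408] [ 1.79998734e+02 -1.44839650e-02  5.63504863e+01] [-0.17718599 -0.39488465  1.35244913]
stand x,y -2.253061169004561e-05 -0.08033867605919304
24 dx 0.009 dz 0.001
20 dx 0.018 dz 0.001
16 dx 0.027 dz 0.001
12 dx 0.035 dz 0.001
8 dx 0.044 dz 0.001
4 dx 0.053 dz 0.001
0 dx 0.062 dz 0.001
-4 dx 0.070 dz 0.001
-8 dx 0.077 dz 0.001
-12 dx 0.084 dz 0.002
-16 dx 0.091 dz 0.004
-20 dx 0.098 dz 0.005
-24 dx 0.105 dz 0.008
-28 dx 0.112 dz 0.010
-32 dx 0.119 dz 0.014
-36 dx 0.125 dz 0.017
-40 dx 0.131 dz 0.021
```

View pics/scene4.png

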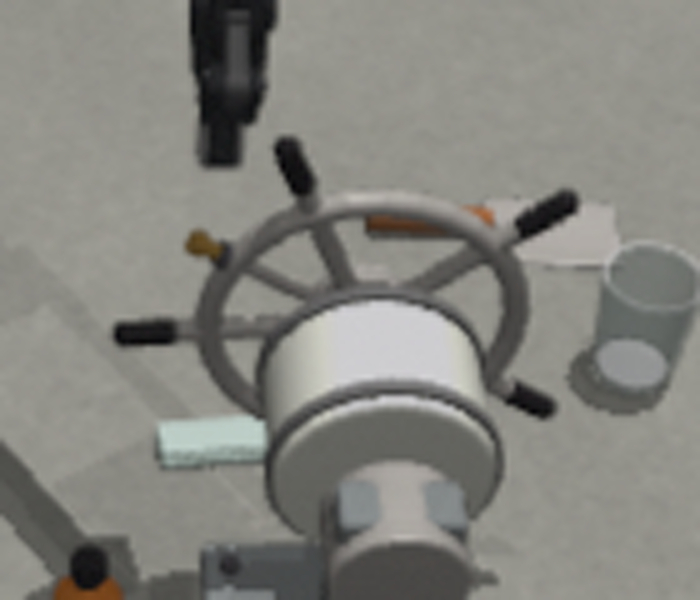

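Call:
carry_out(series="1 0.005 0 0 0; 1 0.01 0 0.001 0; 1 0.015 0 0.001 0; 1 0.02 0 0.001 0; 1 0.025 0 0.001 0; 1 0.03 0 0.001 0; 1 0.035 0 0.001 0; 1 0.04 0 0.001 0; 1 0.045 0 0.001 0; 1 0.05 0 0.001 0; 1 0.055 0 0.001 0; 1 0.06 0 0.001 0; 1 0.065 0 0.001 0; 1 0.07 0 0.001 0; 1 0.075 0 0.001 0; 1 0.08 0 0.002 0; 1 0.085 0 0.002 0; 1 0.09 0 0.004 0; 1 0.095 0 0.005 0; 1 0.1 0 0.006 0")

```text
t: 9.53
position: [0.5522, 0.1414, 0.3616]
orientation: [-180.0, 0.0, 56.3]
contact_force: [-1.8, -2.9, 0.2]
gripper_width: 0.0002
```

Run:
```python
from h import *
o=robot.observe();print(o['position'],o['orientation'],o['contact_force'])
a=robot.capture("scene")[:,:,::-1]
cv2.imwrite("pics/scene5.png",cv2.resize(a[130:250,260:400],None,fx=5,fy=5,interpolation=cv2.INTER_CUBIC))
```

```text
[0.55216011 0.14143859 0.36164325] [-1.79991670e+02  8.62137482e-03  5.63085593e+01] [-1.75301423 -2.86012019  0.18188463]
```

View pics/scene5.png

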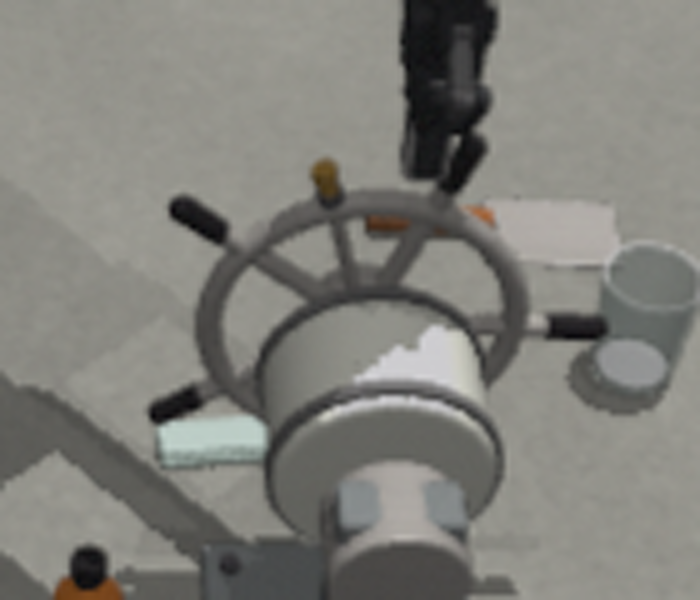

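Run:
```python
from h import *
st=[ 0.54109776 , 0.125487 ,  -0.58264329]
z=lambda u:(u[0]/5+260,u[1]/5+130)
ob=[("scene",324,.13,z((480,140))),("scene",252,.13,z((607,327))),("scene",36,.13,z((174,202))),("scene",108,.13,z((151,413))),("scene",0,.107,z((323,160)))]
b=fit(ob,st=st,t0s=(.5,0,-.5));print(b.x/D,b.fun.reshape(-1,2).round(1))
o=robot.observe();p=o['position'];d=p-[*st[:2],0];w=st[2];y=-d[0]*np.sin(w)+d[1]*np.cos(w);print(y)
from plan import tip
for a in range(-16,-42,-2):
    Y,Z=tip(a);print(a,'dx %.3f dz %.3f'%(Y/1e3-y,p[2]-.073-Z/1e3))
```

```text
[15.47476045] [[ 0.3 -0.6]
 [ 0.1  0.3]
 [-0.3 -0.1]
 [-0.5  0.8]
 [ 0.3  1.3]]
0.020004151863060003
-16 dx -0.009 dz -0.004
-18 dx -0.006 dz -0.003
-20 dx -0.002 dz -0.002
-22 dx 0.001 dz -0.001
-24 dx 0.005 dz 0.000
-26 dx 0.008 dz 0.002
-28 dx 0.012 dz 0.003
-30 dx 0.015 dz 0.005
-32 dx 0.018 dz 0.006
-34 dx 0.021 dz 0.008
-36 dx 0.024 dz 0.010
-38 dx 0.028 dz 0.012
-40 dx 0.030 dz 0.014
```

Call:
carry_out(series="1 0.003 0 0 0; 1 0.006 0 0.001 0; 1 0.009 0 0.002 0; 1 0.012 0 0.003 0; 1 0.015 0 0.005 0; 1 0.018 0 0.006 0; 1 0.021 0 0.008 0; 1 0.023 0 0.009 0; 1 0.025 0 0.011 0; 1 0.025 0 0.011 0; 1 0.025 0 0.011 0")

```text
t: 10.5
position: [0.566, 0.1622, 0.351]
orientation: [180.0, -0.0, 56.3]
contact_force: [-0.3, 0.4, 1.3]
gripper_width: -0.0001
```

Run:
```python
from h import *
o=robot.observe();print(o['position'],o['orientation'],o['contact_force'])
a=robot.capture("scene")[:,:,::-1]
cv2.imwrite("pics/scene6.png",cv2.resize(a[130:250,260:400],None,fx=5,fy=5,interpolation=cv2.INTER_CUBIC))
```

```text
[0.56603074 0.16216487 0.35097314] [ 1.79983765e+02 -4.75133706e-02  5.63290855e+01] [-0.31239593  0.42686923  1.33317183]
```

View pics/scene6.png

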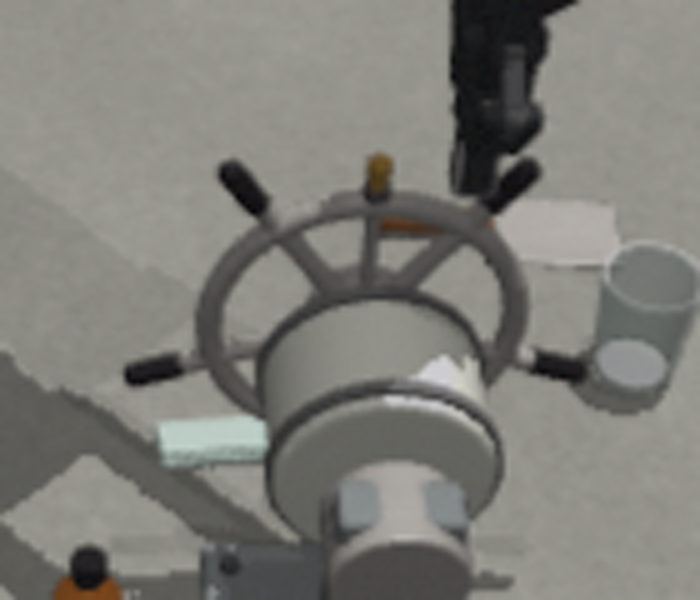

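Run:
```python
from h import *
st=[ 0.54109776 , 0.125487 ,  -0.58264329]
z=lambda u:(u[0]/5+260,u[1]/5+130)
ob=[("scene",324,.13,z((538,163))),("scene",252,.13,z((587,371))),("scene",36,.13,z((222,163))),("scene",108,.13,z((125,378))),("scene",0,.107,z((378,155)))]
b=fit(ob,st=st,t0s=(.5,0,-.5));print(b.x/D,b.fun.reshape(-1,2).round(1))
for o in ob: print(o[1],(fit([o],st=st,t0s=(.2,0,-.2)).x/D).round(1))
```

```text
[1.03055015] [[-0.4 -0.3]
 [-0.1  0.3]
 [ 0.1  0.5]
 [-0.3  0.1]
 [ 0.4  1.1]]
324 [0.4]
252 [1.4]
36 [0.9]
108 [1.1]
0 [1.5]
```

Call:
carry_out(series="1 0 0 -0.015 0; 1 0 0 -0.04 0; 1 0 0 -0.07 0; 1 0 0 -0.1 0; 1 0 -0.03 -0.1 0; 1 0 -0.06 -0.1 0; 1 0 -0.09 -0.1 0; 1 0 -0.12 -0.1 0; 1 0 -0.15 -0.1 0; 1 0 -0.16 -0.1 0; 1 0 -0.16 -0.1 0; 1 0 -0.16 -0.1 0")

```text
t: 11.55
position: [0.4328, 0.2507, 0.4512]
orientation: [179.9, -0.0, 56.4]
contact_force: [-0.3, -0.1, 0.1]
gripper_width: 0.0005
```

Run:
```python
from h import *
o=robot.observe();print(o['position'],o['contact_force'],abs(o['joint_velocities']).max())
a=robot.capture("scene")[:,:,::-1]
cv2.imwrite("pics/scene7.png",cv2.resize(a[110:290,240:440],None,fx=3.3,fy=3.3,interpolation=cv2.INTER_CUBIC))
cv2.imwrite("pics/top7.png",robot.capture("top")[:,:,::-1])
```

```text
[0.43278218 0.25067217 0.45118266] [-0.27290133 -0.09956911  0.11182969] 1.514570399895573
```

View pics/scene7.png

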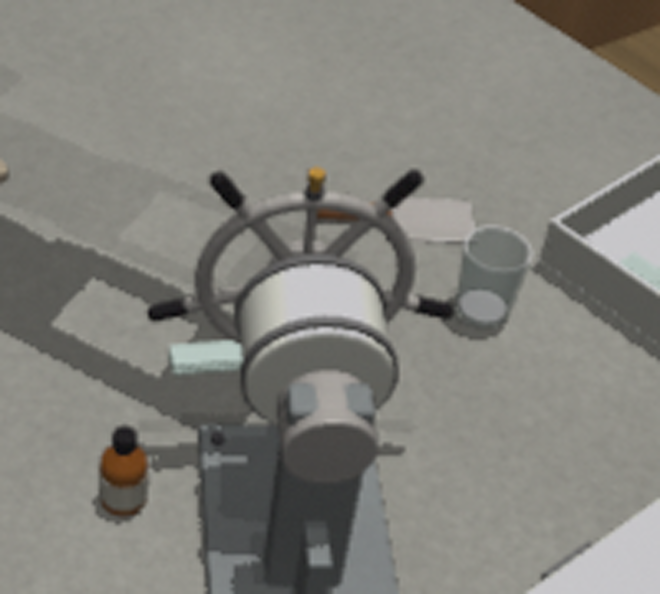

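View pics/top7.png

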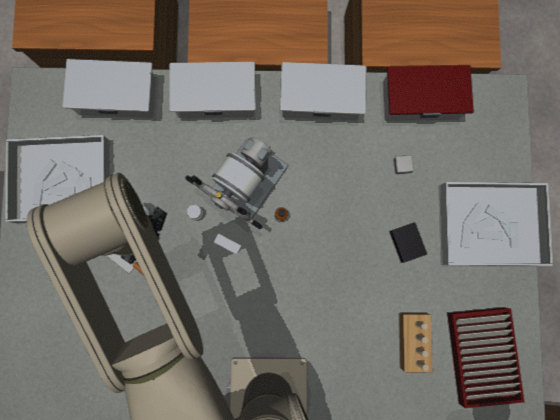

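The arm is clear of everything. In the scene view the stem cap is at (317,172), midway between the two upper spokes at (215,180) and (418,178). In the top view the bystanders in sight are where they started; the arm hides the beaker and part of the spatula, but both look unmoved in the scene view.

Run:
```python
from h import *
z=lambda u:(u[0]/3.3+240,u[1]/3.3+110)
st=[ 0.54109776 , 0.125487 ,  -0.58264329]
ob=[("scene",324,.13,z((421,175))),("scene",252,.13,z((453,311))),("scene",36,.13,z((212,175))),("scene",108,.13,z((149,313))),("scene",0,.107,z((317,169)))]
print(fit(ob,st=st,t0s=(0,)).x/D)
print(robot.job_done())
```

```text
[0.79875939]
the job is handed in; nothing more can be done
None
```

I pushed two spokes one after the other with the shut fingertips. The first turned the stem from about 126° to 59° off vertical, and the second brought it to the top. I then lifted the arm clear and handed the job in at about 11.7 s.

- **Stem:** the last picture puts it about 0.8° from straight up, against a limit of 5.7°. Just before I lifted away it read 1.0°, and individual points ranged from 0.4° to 1.5°. No reading disagreed.
- **Forces:** the force reading after each move stayed under about 4 N, and was near zero once clear. I did not read it during the moves. In the plan the fingers stayed well clear of the stem, and no picture showed them near it.
- **Bystanders:** they look unmoved. In the last top view the arm covered the beaker and part of the spatula, so I checked those two only by eye in the scene view.

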